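# Ring, close and pin a battery pack frame, and hold it shut

## Robot

A 6-joint arm with a two-finger parallel gripper is mounted at the origin on the work surface. World frame = base frame: x ahead of the robot, y to its left, z up, the work surface at z = 0. Lengths are in m, angles in degrees, forces in N, time in s.
With the tool pointing down it reaches from about 0.3 to 0.75 m from the base axis. Payload 8.5 kg.
Tool frame: the origin (TCP) lies at the very end of the fingers, on their centre line; the grasp point (between the pads) lies 19 mm behind it (env.tcp_to_grasp is the distance from the TCP to the grasp point, in m); z points along the fingers, y is the line along which they close (so a half turn about z gives the same grasp; the last joint's range is limited). The gripper opens to 85 mm and grips with 20 to 120 N. Pads are 22 mm wide; open, the fingers measure 114 mm over their backs; the gripper's body (76 mm by 85 mm) begins 54 mm behind the grasp point. The pads swing forward as they close: fully open they stand 13 mm farther back than shut.
Start: joints at [56.878, 21.807, 74.336, -0, 83.858, -12.336], TCP at [0.195, 0.514, 0.231] pointing down, gripper open.
Joint ranges: [-178.18, 178.18], [-50.72, 133.34], [12.68, 142.11], [-81.47, 261.47], [9.98, 163.14], [-165.26, 165.26]. Speed limits (degrees/s): [136.94, 136.94, 180, 180, 180, 180].

## Interface

Orientations are given as a 3x3 rotation matrix whose columns are the frame's x, y, z axes.
In Python, from rig import status, get_image, env gives the robot as it stands.
- The arm moves only by the shell command python3 -m handwheel 'ROWS' [FORCE]. ROWS is text: rows parted by semicolons, each of 7 numbers parted by spaces: the shift along the world's x, y, z in cm, then the turn, a rotation vector about the world's x, y, z in degrees, then the opening, from 0 (shut) to 1 (fully open). In form: dx dy dz wx wy wz gripper; .... A call has 1 to 8 rows; each row is the pose to reach, as a shift and turn from the pose commanded when the call began; what a row does not reach only later rows make up. A row lasts 1/12 s, in which the tool goes at most 41.7 mm and 7.16 degrees, less where a joint would pass 70% of its speed; a pose out of reach is approached as far as the arm can. A call with a gripper value outside its range is refused whole. The fingers move at their own pace and stop on an object; FORCE is the grip in N (left out, the last holds). Time passes only in rows, so rows that repeat a pose let the fingers close. It gives the time, the measured TCP pose, the force, the opening and the grip force at its end, in the units of the state.
- status.observe(): the state, without advancing time (a new reading comes with each control period).
- get_image(name): name is "scene" or "top"; returns a dict with "color" (384x512x3 uint8, red, green, blue), "vertical_fov" (degrees; the focal length in pixels is half the picture's height over the tangent of half this angle, whatever the lens; pixels are square), "cx", "cy" (the principal point, pixels), "xyz" and "orientation" of the camera in the world. Camera axes: x right, y down, z forward; pixel columns grow to the right and rows downward; lengths in m; the calibration is good to about 2 mm. A picture is of the moment at which its call begins. There is no depth.
- env.close_job(): hands the job in; it is judged then, once.
The state is a dict: "time_s": time; "q": joint angles; "qvel": joint speeds; "joint_efforts": joint torques, N m; "position": TCP position; "tool_rot": TCP orientation; "ft_force": force on the tool from outside, world axes, zero at the start; "wrist_torque": the same for the moment, N m; "grip_width": finger opening in m; "gripper_force": force on a finger pad.
Only numpy, scipy, OpenCV 4.12 (cv2) and the standard library are available. Lean on these libraries where they do the work, as an engineer would, in place of code of your own. Each camera call takes 0.05 s, during which the arm holds its last target. There are 200 camera calls.

## Task

Slip the white spacer ring over the brass rod in the middle of the battery pack so that it lies flat on the cells, then swing the hinged black lid down over it. Take the red-headed pin from its wooden stand and push it down through the lid's pin hole into the hole below until the head bears on the lid and the sprung lid is fully shut; finish while still holding the lid shut, pressing down on the pin, without letting go. Leave the other things on the table where they are.

Things in the scene. Friction and masses are not known exactly. Their poses are not given: they have to be found in the camera images.
- frame: pack frame fixed to the table: black base plate 190 x 100 x 12, four light-blue cells standing on it (32 dia, tops 72 above the table), grey pin pillar at the -x end (26 x 68, top 88 high, centred at x = -58) and two grey hinge posts at the +x end. Origin: centre of the underside; z up. Its x axis runs from pillar to hinge, to the robot's left (world +y within 0.4 rad).
- rod_seat (a point): point on the axis of the upright brass rod, at the height of the cell tops (72 above the table), where the ring's underside comes to lie. The rod is 10 dia with a tapered tip and rises 22 above this point. Axes as the frame's.
- pin_hole (a point): mouth of the blind hole in the top of the grey pillar (88 above the table): 12 dia, 45 deep, vertical. Two small brass spring plungers, 26 to either side (+-y), stand 6 proud of the pillar top. Axes as the frame's.
- lid (a joint): lid angle in rad: 0 = shut (flat on the pillar), growing as it opens; stands at 1.6 to 1.85 at the start (leaning back past upright). Stiff hinge: it stays where it is left, moved by about 1 to 3 N at the tab. Let go near shut, it rests on the plungers at about 0.045 (pin hole end 6 mm up). About 9 N downwards at the pin hole shuts it fully (push 15), and it springs up again if let go.
- lid_hinge (a point): middle of the lid's hinge axis, fixed: 75 along the frame's +x from the rod axis, 88 above the table, at the lid's underside. The axis runs along the frame's y. The lid is a black plate 150 long (from the hinge) x 90 wide x 10 thick, with an opening of 20 dia over the rod, four small windows, and the pin hole.
- lid_tab (a point): centre of the outer (upper, when shut) face of the orange finger tab, 35 long x 40 wide x 10 thick, that sticks out of the lid's free end; 167.5 from the hinge. Turns with the lid: x along the lid towards the hinge, z out of the outer face.
- lid_hole (a point): centre of the mouth of the lid's pin hole in its outer face, 133 from the hinge, 12 dia through the 10 thick lid. Straight above pin_hole when the lid is shut. Turns with the lid.
- ring: white plastic spacer ring lying flat on the table: 44 outer dia, 14 hole, 12 high. Origin: centre of its underside; z is the ring's axis.
- stand: wooden block 60 x 60 x 55 high, fixed to the table, with the pin hanging in its hole, head on its top. Origin: centre of the underside.
- pin: pin standing upright in the stand: steel shank 10 dia x 45 long with a chamfered tip, red round head 22 dia x 30 high on top of it (head underside 45, top 75 above the tip). Origin: centre of the tip; z towards the head. About 60 g.
- spare_cell: loose upright light-blue battery cell, 32 dia x 70; origin centre of underside. Leave alone.
- mug: white mug, 80 dia x 90; origin centre of underside. Leave alone.
- board: small dark-green circuit board lying flat, 50 x 90 x 5 with a 13 high connector; origin centre of underside. Leave alone.
- screwdriver: screwdriver with yellow handle lying down, 170 long; origin in its middle on the underside. Leave alone.
- holder: loose black four-cell holder plate, 85 x 85 x 10; origin centre of underside. Leave alone.
- jar: clear jar with blue cap, 56 dia x 70; origin centre of underside. Leave alone.
- tape: amber roll of tape lying flat, 90 dia x 20; origin centre of underside. Leave alone.
There are look-alikes about, which are no part of the job. Leave any green or orange look-alike of the ring alone.

How it is judged (in metres and radians):
On the way, in this order (a step that is already met when the one before it is completed fails the run):
1. the ring lies flat on the cells, around the rod (horizontal distance between ring and rod_seat below 0.004 m and z of ring in the frame of rod_seat between -0.004 and 0.004 m and angle between ring's own z axis and vertical below 0.12 rad), for 0.2 s.
2. the lid has been swung down (value of joint lid below 0.07 rad), for 0.2 s.
3. the pin has passed through the lid into the pillar (horizontal distance between pin and pin_hole below 0.004 m and z of pin in the frame of pin_hole below -0.015 m and angle between pin's own z axis and vertical below 0.1 rad), for 0.1 s.
At the end, for the whole second after the job is handed in: Ring flat on the cells around the rod (4 mm, 0.12 rad); lid shut (under 0.014 rad); pin upright (0.1 rad), within 4 mm of the hole axis, tip over 32.5 mm below the pillar top, still (under 20 mm/s); fingers on the pin with over 2 N and its head pressing the lid with over 2 N (all of step 1 and value of joint lid below 0.014 rad and horizontal distance between pin and pin_hole below 0.004 m and z of pin in the frame of pin_hole below -0.0325 m and angle between pin's own z axis and vertical below 0.1 rad and contact force between pin and lid above 2 N and contact force between the fingers and pin above 2 N and linear speed of pin below 0.02 m/s); the arm keeps its last pose, push and grip.
It fails at once if one of the other things (cell, mug, board, screwdriver, holder, jar, tape) is moved over 40 mm (distance of any of spare_cell, mug, board, screwdriver, holder, jar, tape from where it was at the start of the episode above 0.04 m).
It also fails if it takes over 67 s, if anything falls off the work surface, if the arm or the gripper's body presses on something with over 40 N, if the wrist force passes 120 N, or if a joint passes its speed limit or range.

## Working session

There is one attempt and no reset: what is moved stays moved. The work goes in short steps, Python scripts to look and compute and a shell command to move; the robot and the scene stay as the last step left them, time stands still between calls to the robot, and variables do not carry over. Pictures are saved under pics/ and viewed, at most 10 in all, crops included, and the job is handed in when it is done.

```bash
mkdir -p pics; ls; python3 - <<'E'
from rig import status,get_image,env
import cv2,numpy as np
for n in("scene","top"):
    g=get_image(n); cv2.imwrite(f"pics/{n}0.png",g["color"][:,:,::-1])
    print(n,g["vertical_fov"],g["cx"],g["cy"],np.round(g["xyz"],4),np.round(g["orientation"],4).tolist())
s=status.observe();print(s)
E
```

```text
pics
scene 47.18773298829822 250.35103508974038 192.0417299199709 [ 1.5071 -0.0048  0.8092] [[-0.0244, 0.6008, -0.799], [0.9996, 0.0268, -0.0104], [0.0151, -0.799, -0.6012]]
top 56.997195269908424 254.0217870533161 187.33455512427173 [ 0.3898 -0.0134  1.0058] [[0.011, -0.9843, 0.1764], [-0.9998, -0.0139, -0.0154], [0.0177, -0.1762, -0.9842]]
{'time_s': 0.1, 'q': array([ 5.68781658e+01,  2.18400615e+01,  7.43808718e+01, -6.54948809e-04,
        8.38578927e+01, -1.23362275e+01]), 'qvel': array([ 0.03279462, -0.10951635, -0.1425945 , -0.09399547,  0.09195009,
        0.15175615]), 'joint_efforts': array([ 4.29127205e-03, -4.49219549e+01, -2.31658834e+01, -1.02487252e-04,
        3.64823711e-03, -2.64799276e-06]), 'position': array([0.19503896, 0.51397033, 0.23074333]), 'tool_rot': array([[-9.34915185e-01,  3.54870463e-01, -7.42232964e-04],
       [ 3.54871127e-01,  9.34914510e-01, -1.15843488e-03],
       [ 2.82830044e-04, -1.34643541e-03, -9.99999054e-01]]), 'ft_force': array([-0.59625691,  1.16643746, -0.12860388]), 'wrist_torque': array([-2.68689892e-02,  6.53487431e-06, -3.87177880e-03]), 'gripper_force': 0.0, 'grip_width': 0.08535689183471695}
```

View pics/scene0.png

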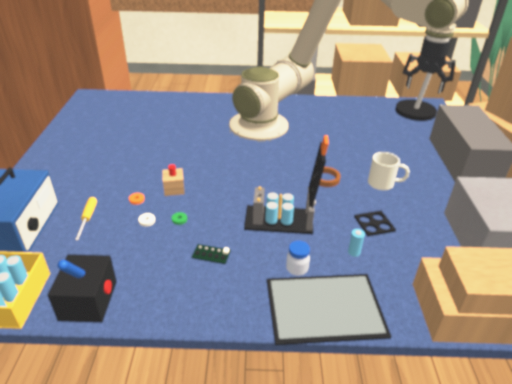

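View pics/top0.png

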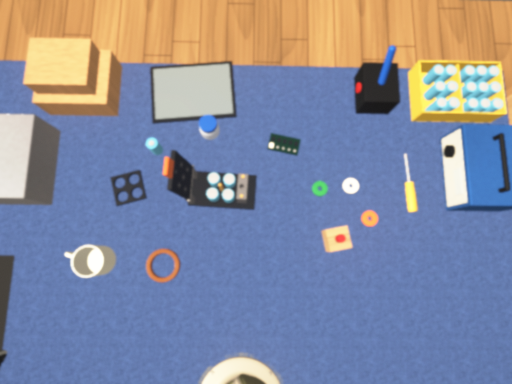

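Scene view: white ring at (147,219), pin on its stand at (172,175), pack at (280,210) with the lid standing up at (318,170). In the top view: ring (351,185), pin head (340,238), pack cells (221,187), orange tab (168,166).

```bash
cat > h.py <<'E'
import cv2,numpy as np
from rig import status,get_image,env
def ray(g,u,v):
    f=g["color"].shape[0]/2/np.tan(np.radians(g["vertical_fov"])/2)
    d=np.array(g["orientation"])@np.array([(u-g["cx"])/f,(v-g["cy"])/f,1.]); return np.array(g["xyz"]),d/np.linalg.norm(d)
def plane(g,u,v,z):
    o,d=ray(g,u,v); return o+d*(z-o[2])/d[2]
def pix(g,p):
    f=g["color"].shape[0]/2/np.tan(np.radians(g["vertical_fov"])/2)
    c=np.array(g["orientation"]).T@(np.array(p)-g["xyz"]); return np.array([g["cx"]+f*c[0]/c[2],g["cy"]+f*c[1]/c[2]])
def cross(g1,p1,g2,p2):
    a,d=ray(g1,*p1);b,e=ray(g2,*p2)
    s=np.linalg.lstsq(np.c_[d,-e],b-a,rcond=None)[0];P,Q=a+s[0]*d,b+s[1]*e
    return (P+Q)/2,np.linalg.norm(P-Q)
def blobs(g,box,lo,hi,amin=8):
    x0,y0,x1,y1=box
    hsv=cv2.cvtColor(np.ascontiguousarray(g["color"][y0:y1,x0:x1]),cv2.COLOR_RGB2HSV)
    m=cv2.inRange(hsv,np.array(lo),np.array(hi))
    out=[]
    for c in cv2.findContours(m,cv2.RETR_EXTERNAL,cv2.CHAIN_APPROX_NONE)[0]:
        k=np.zeros_like(m);cv2.drawContours(k,[c],-1,255,-1)
        M=cv2.moments(k,True)
        if M["m00"]>=amin: out.append((M["m10"]/M["m00"]+x0,M["m01"]/M["m00"]+y0,M["m00"]))
    return sorted(out,key=lambda t:-t[2])
def crop(g,box,k,name):
    x0,y0,x1,y1=box
    return cv2.imwrite(name,cv2.resize(g["color"][y0:y1,x0:x1,::-1],None,fx=k,fy=k,interpolation=cv2.INTER_CUBIC))
E
python3 - <<'E'
from h import *
T=get_image("top");S=get_image("scene");r=lambda a:np.round(a,4)
W=[0,0,150],[180,70,255]
for n,g,b in(("T",T,(335,172,366,200)),("S",S,(132,208,163,230))):
    for u,v,a in blobs(g,b,*W)[:2]: print("ring",n,u,v,a,r(plane(g,u,v,.010)))
for n,g,b in(("T",T,(325,225,358,255)),("S",S,(160,160,186,182))):
    for lo,hi in(([0,190,100],[6,255,255]),([172,150,100],[180,255,255])):
        for u,v,a in blobs(g,b,lo,hi)[:2]: print("pin",n,u,v,a,r(plane(g,u,v,.075)),r(plane(g,u,v,.085)))
for u,v,a in blobs(T,(200,168,240,206),[80,20,150],[110,255,255])[:6]: print("cell",u,v,a,r(plane(T,u,v,.072)))
for n,g,b in(("T",T,(155,150,182,182)),("S",S,(312,130,335,160))):
    for u,v,a in blobs(g,b,[3,150,120],[20,255,255])[:2]: print("tab",n,u,v,a)
a=T["color"][140:220,155:265,::-1];b=S["color"][125:240,235:345,::-1]
h=np.hstack([cv2.resize(a,(440*800//800,320),interpolation=cv2.INTER_CUBIC),cv2.resize(b,(306,320),interpolation=cv2.INTER_CUBIC)])
c=np.hstack([cv2.resize(T["color"][172:256,310:385,::-1],(250,280),interpolation=2),cv2.resize(S["color"][155:230,125:195,::-1],(261,280),interpolation=2)])
c=cv2.copyMakeBorder(c,0,0,0,h.shape[1]-c.shape[1],0)
cv2.imwrite("pics/c1.png",np.vstack([h,c]))
E
```

```text
ring T 350.20454545454544 185.32954545454547 264.0 [ 0.578  -0.3058  0.01  ]
ring S 146.36065573770492 219.28688524590163 244.0 [ 0.5837 -0.3043  0.01  ]
pin S 171.875 170.25 16.0 [ 0.4344 -0.2522  0.075 ] [ 0.449  -0.2488  0.085 ]
pin S 171.5 165.75 8.0 [ 0.4106 -0.2573  0.075 ] [ 0.4255 -0.2539  0.085 ]
cell 228.44343891402715 182.52941176470588 221.0 [0.5693 0.0408 0.072 ]
cell 212.9860465116279 182.13953488372093 215.0 [0.5698 0.0823 0.072 ]
tab T 168.65693430656935 167.22627737226279 137.0
tab S 323.8181818181818 145.4935064935065 77.0
```

View pics/c1.png

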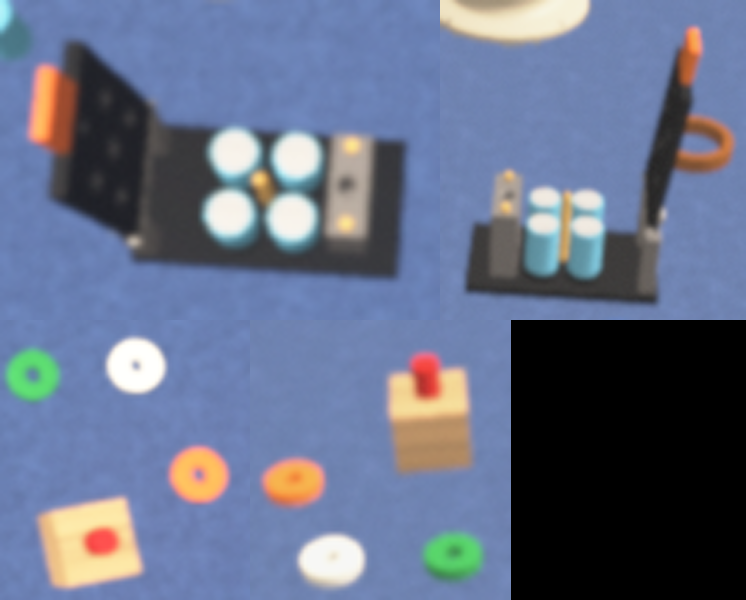

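The crop shows the pack from above: the pillar hole at about (241.8,186) with plungers above and below it, the rod tip near (219.5,184.5), and the four white cell tops. The lid leans back past upright.

```bash
python3 - <<'E'
from h import *
T=get_image("top");S=get_image("scene");r=lambda a:np.round(a,4)
cs=[]
for u,v,a in blobs(T,(200,168,238,206),[0,0,205],[180,60,255])[:5]: p=plane(T,u,v,.072);cs.append(p);print("celltop",round(u,1),round(v,1),a,r(p))
print("centre",r(np.mean(cs[:4],0)))
pl=[(b[:2],plane(T,b[0],b[1],.092)) for b in blobs(T,(236,170,250,204),[12,70,150],[35,255,255],2)[:3]]
print("plungers",[(np.round(p,1),r(q)) for p,q in pl]); print("hole",r(plane(T,241.75,186,.088)), "rodtip",r(plane(T,219.5,184.5,.094)))
def red(g,b):
    x0,y0,x1,y1=b;c=g["color"][y0:y1,x0:x1].astype(int)
    m=((c[...,0]>130)&(c[...,1]<95)&(c[...,2]<95)).astype(np.uint8);M=cv2.moments(m,True);return M["m10"]/M["m00"]+x0,M["m01"]/M["m00"]+y0,M["m00"]
a=red(T,(325,225,358,255));b=red(S,(160,160,186,182));print("pin",a,b,r(plane(T,*a[:2],.078)),cross(T,a[:2],S,b[:2]))
t=blobs(T,(155,150,182,182),[3,150,120],[20,255,255])[0];s=blobs(S,(312,130,335,160),[3,150,120],[20,255,255])[0]
print("tab",cross(T,t[:2],S,s[:2]))
E
```

```text
celltop 227.5 194.0 103.0 [0.5379 0.0427 0.072 ]
celltop 213.2 177.5 102.0 [0.5824 0.082  0.072 ]
celltop 212.0 193.0 100.0 [0.5403 0.0841 0.072 ]
celltop 228.7 178.5 98.0 [0.5803 0.0403 0.072 ]
centre [0.5602 0.0623 0.072 ]
plungers [(array([241. , 195.5]), array([0.5314, 0.0061, 0.092 ])), (array([242.5, 176.3]), array([0.5827, 0.003 , 0.092 ]))]
hole [0.5574 0.0046 0.088 ] rodtip [0.5595 0.0628 0.094 ]
pin (339.7878787878788, 238.06060606060606, 33.0) (171.7659574468085, 169.95744680851064, 47.0) [ 0.4247 -0.2533  0.078 ] (array([ 0.4250262 , -0.2549879 ,  0.06969988]), np.float64(0.0008026835535207456))
tab (array([0.56691081, 0.16185594, 0.25101892]), np.float64(0.0005440401260954684))
```

```bash
R="38.3 -82 -8 0 0 -72.5 1"; python3 -m handwheel '38.3 -82 -8 0 0 -72.5 1;38.3 -82 -8 0 0 -72.5 1;38.3 -82 -8 0 0 -72.5 1;38.3 -82 -8 0 0 -72.5 1;38.3 -82 -8 0 0 -72.5 1;38.3 -82 -8 0 0 -72.5 1;38.3 -82 -8 0 0 -72.5 1;38.3 -82 -8 0 0 -72.5 1'
```

```text
time_s: 0.97
position: [0.336, 0.2115, 0.202]
tool_rot: [[-0.201, 0.98, 0.001], [0.98, 0.201, 0.0], [0.0, 0.001, -1.0]]
ft_force: [1.8, 0.1, 1.1]
grip_width: 0.0853
gripper_force: 0.0
```

```bash
python3 -m handwheel '24.2 -51.8 -7 0 0 -14.9 1;24.2 -51.8 -7 0 0 -14.9 1;24.2 -51.8 -7 0 0 -14.9 1;24.2 -51.8 -7 0 0 -14.9 1;24.2 -51.8 -7 0 0 -14.9 1;24.2 -51.8 -7 0 0 -14.9 1;24.2 -51.8 -7 0 0 -14.9 1;24.2 -51.8 -7 0 0 -14.9 1' && python3 -m handwheel '8.5 -18.2 -3 0 0 0 1;8.5 -18.2 -3 0 0 0 1;8.5 -18.2 -3 0 0 0 1;8.5 -18.2 -3 0 0 0 1;8.5 -18.2 -3 0 0 0 1;8.5 -18.2 -3 0 0 0 1;8.5 -18.2 -3 0 0 0 1'
```

```text
time_s: 1.63
position: [0.4762, -0.0886, 0.1613]
tool_rot: [[0.053, 0.999, 0.0], [0.999, -0.053, 0.0], [0.0, 0.0, -1.0]]
ft_force: [0.5, 0.6, -0.5]
grip_width: 0.0852
gripper_force: 0.0
time_s: 2.22
position: [0.5606, -0.2698, 0.1302]
tool_rot: [[0.054, 0.999, -0.001], [0.999, -0.054, 0.001], [0.001, -0.001, -1.0]]
ft_force: [-0.5, 0.7, 0.3]
grip_width: 0.0853
gripper_force: 0.0
```

```bash
python3 -m handwheel '1.8 -3.7 -5 0 0 0 1;1.8 -3.7 -8 0 0 0 1;1.8 -3.7 -10 0 0 0 1;1.8 -3.7 -12 0 0 0 1;1.8 -3.7 -13 0 0 0 1;1.8 -3.7 -13 0 0 0 1;1.8 -3.7 -13 0 0 0 1' && python3 -m handwheel '0 0 0 0 0 0 0.4;0 0 0 0 0 0 0.4;0 0 0 0 0 0 0.4;0 0 0 0 0 0 0.4;0 0 0 0 0 0 0.4;0 0 0 0 0 0 0.4;0 0 0 0 0 0 0.4;0 0 0 0 0 0 0.4' 40
```

```text
time_s: 2.8
position: [0.5791, -0.3049, 0.0026]
tool_rot: [[0.051, 0.999, 0.001], [0.999, -0.051, -0.001], [-0.0, 0.001, -1.0]]
ft_force: [0.4, 0.3, -0.4]
grip_width: 0.0854
gripper_force: 0.0
time_s: 3.47
position: [0.5791, -0.3056, 0.0031]
tool_rot: [[0.052, 0.999, 0.002], [0.999, -0.052, -0.001], [-0.001, 0.002, -1.0]]
ft_force: [-1.1, 0.5, 7.7]
grip_width: 0.042
gripper_force: 39.5
```

```bash
python3 -m handwheel '0 0 4 0 0 0 0.4;0 0 8 0 0 0 0.4;0 3 12 0 0 0 0.4;-1 7 14 0 0 0 0.4;-2 11 14 0 0 0 0.4;-2 15 14 0 0 0 0.4;-2 19 14 0 0 0 0.4;-2 23 14 0 0 0 0.4' && python3 -m handwheel '0 4 0 0 0 0 0.4;0 8 0 0 0 0 0.4;0 11 0 0 0 0 0.4;0 13.8 0 0 0 0 0.4;0 13.8 0 0 0 0 0.4;0 13.8 0 0 0 0 0.4' && python3 - <<'E'
from h import *
T=get_image("top");S=get_image("scene")
a=T["color"][140:220,155:265,::-1];b=S["color"][90:240,225:355,::-1]
cv2.imwrite("pics/c2.png",np.hstack([cv2.resize(a,(440,400),interpolation=2),cv2.resize(b,(347,400),interpolation=2)]))
print(status.observe()["position"],status.observe()["grip_width"])
for z in(.11,.13,.14,.15): print(z,pix(S,(.560,.0625,z)))
E
```

```text
time_s: 4.13
position: [0.5582, -0.0783, 0.1424]
tool_rot: [[0.053, 0.999, 0.001], [0.999, -0.053, -0.0], [-0.0, 0.001, -1.0]]
ft_force: [1.1, -0.3, -0.2]
grip_width: 0.0414
gripper_force: 40.6
time_s: 4.63
position: [0.5586, 0.059, 0.1419]
tool_rot: [[0.049, 0.999, 0.001], [0.999, -0.049, -0.0], [-0.0, 0.001, -1.0]]
ft_force: [0.1, -0.1, 1.2]
grip_width: 0.0416
gripper_force: 40.6
[0.55883089 0.05727747 0.14169863] 0.04166099587849482
0.11 [280.15759163 188.82815521]
0.13 [280.57956613 182.76227822]
0.14 [280.79383832 179.68211877]
0.15 [281.01034617 176.56982176]
```

View pics/c2.png

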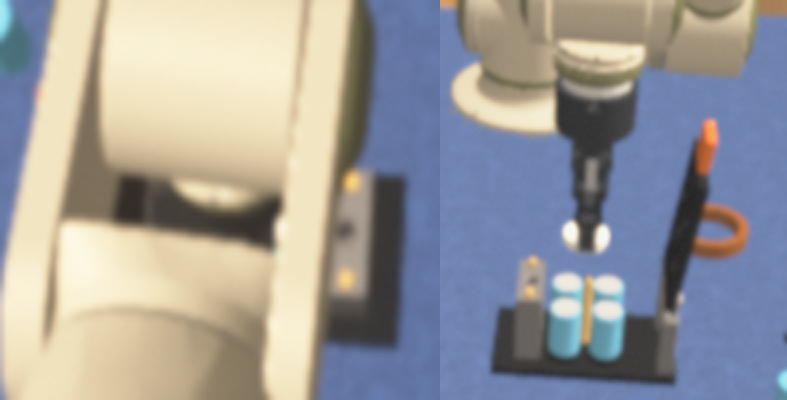

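The ring is held level below the fingers at about (279,178) in the scene view; the rod is at column 280.4.

```bash
python3 -m handwheel '0.15 0.5 -2 0 0 0 0.4;0.15 0.5 -3.6 0 0 0 0.4;0.15 0.5 -3.6 0 0 0 0.4;0.15 0.5 -3.6 0 0 0 0.4;0.15 0.5 -3.6 0 0 0 0.4' && python3 - <<'E'
from h import *
S=get_image("scene")
print(status.observe()["position"])
print("exp rod",pix(S,(.560,.0625,.080)),"ring",pix(S,(.560,.0625,.112)))
c=cv2.cvtColor(S["color"],cv2.COLOR_RGB2HSV).astype(int)
# ring edges by half-level in saturation per row; rod by hue row profile
for v in range(180,200):
    row=(c[v,262:300,1]<80)&(c[v,262:300,2]>130);i=np.where(row)[0]
    print(v,(i[0]+262,i[-1]+262,(i[0]+i[-1])/2+262) if len(i) else None)
R=S["color"].astype(int)
for v in range(196,216,2):
    w=np.clip(R[v,272:290,0]-R[v,272:290,2]-10,0,None);print("rod",v,(w*np.arange(272,290)).sum()/max(w.sum(),1),w.sum())
b=S["color"][150:230,230:330,::-1];cv2.imwrite("pics/c3.png",cv2.resize(b,(750,600),interpolation=2))
E
```

```text
time_s: 5.15
position: [0.5608, 0.0621, 0.1064]
tool_rot: [[0.053, 0.999, 0.001], [0.999, -0.053, -0.0], [-0.0, 0.001, -1.0]]
ft_force: [0.2, -0.1, -0.2]
grip_width: 0.0415
gripper_force: 40.6
[0.56083299 0.06226    0.10654393]
exp rod [279.54055857 197.69799593] ring [280.19940053 188.22715287]
180 None
181 None
182 None
183 (np.int64(274), np.int64(275), np.float64(274.5))
184 (np.int64(272), np.int64(287), np.float64(279.5))
185 (np.int64(272), np.int64(288), np.float64(280.0))
186 (np.int64(262), np.int64(289), np.float64(275.5))
187 (np.int64(262), np.int64(289), np.float64(275.5))
188 (np.int64(262), np.int64(289), np.float64(275.5))
189 (np.int64(262), np.int64(289), np.float64(275.5))
190 (np.int64(262), np.int64(289), np.float64(275.5))
191 (np.int64(262), np.int64(289), np.float64(275.5))
192 (np.int64(262), np.int64(290), np.float64(276.0))
193 (np.int64(262), np.int64(291), np.float64(276.5))
194 (np.int64(262), np.int64(292), np.float64(277.0))
195 (np.int64(262), np.int64(293), np.float64(277.5))
196 (np.int64(262), np.int64(293), np.float64(277.5))
197 (np.int64(262), np.int64(293), np.float64(277.5))
198 (np.int64(262), np.int64(293), np.float64(277.5))
199 (np.int64(262), np.int64(292), np.float64(277.0))
rod 196 280.85380116959067 171
rod 198 280.4700460829493 217
rod 200 280.1814345991561 237
rod 202 280.06995884773664 243
rod 204 279.79133858267716 254
rod 206 280.2282157676349 241
rod 208 279.73423423423424 222
rod 210 279.61233480176213 227
rod 212 279.4782608695652 230
rod 214 279.33474576271186 236
```

View pics/c3.png

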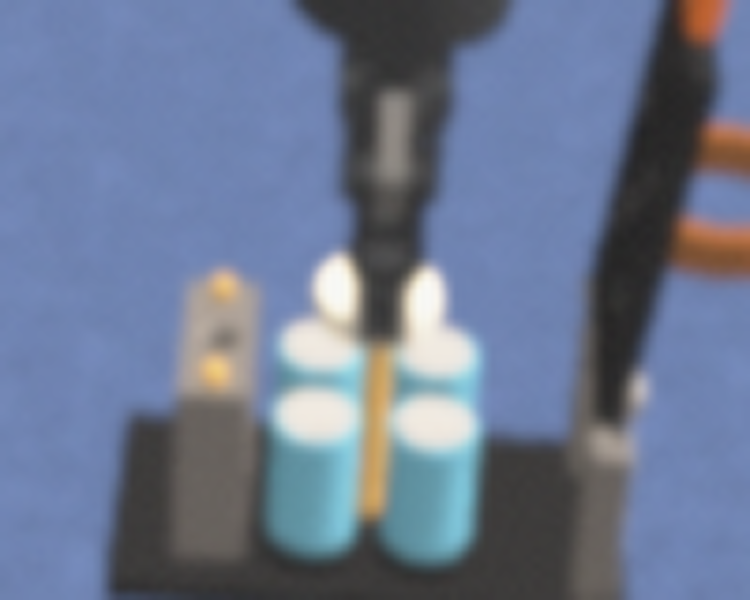

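The ring spans columns 271.7–289.6 (centre 280.6) and the rod is at about 280.4 in line, so the two are aligned to about 1 mm. Lowering.

```bash
python3 -m handwheel '-0.05 0.05 0 0 0 0 0.4;-0.05 0.05 -0.6 0 0 0 0.4;-0.05 0.05 -1.2 0 0 0 0.4;-0.05 0.05 -1.8 0 0 0 0.4;-0.05 0.05 -1.8 0 0 0 0.4'; python3 -m handwheel '0 0 -0.4 0 0 0 0.4;0 0 -0.8 0 0 0 0.4;0 0 -1.2 0 0 0 0.4;0 0 -1.2 0 0 0 0.4'
```

```text
time_s: 5.62
position: [0.559, 0.0635, 0.086]
tool_rot: [[0.052, 0.999, -0.003], [0.999, -0.052, 0.0], [0.0, -0.003, -1.0]]
ft_force: [0.1, 0.0, -0.7]
grip_width: 0.0416
gripper_force: 40.6
time_s: 5.95
position: [0.5598, 0.0635, 0.0752]
tool_rot: [[0.052, 0.999, -0.0], [0.999, -0.052, 0.0], [0.0, -0.0, -1.0]]
ft_force: [0.9, -0.1, -0.1]
grip_width: 0.0415
gripper_force: 40.6
```

```bash
python3 -m handwheel '0 0 -0.15 0 0 0 0.4;0 0 -0.25 0 0 0 0.4;0 0 -0.25 0 0 0 0.4'; python3 -m handwheel '0 0 0 0 0 0 0.6;0 0 0 0 0 0 0.75;0 0 0 0 0 0 0.75;0 0 0 0 0 0 0.75;0 0 2 0 0 0 0.75;0 0 6 0 0 0 0.75;0 -3 10 0 0 0 0.75;0 -7 12 0 0 0 0.75'; python3 -m handwheel '0 -4 0 0 0 0 0.75;0 -8 0 0 0 0 0.75;0 -12 0 0 0 0 0.75;0 -16 0 0 0 0 0.5;-2 -19 0 0 0 0 0.2;-2 -19 0 0 0 0 0.0'
python3 - <<'E'
from h import *
T=get_image("top");S=get_image("scene")
a=T["color"][140:220,155:265,::-1];b=S["color"][110:230,225:335,::-1]
cv2.imwrite("pics/c4.png",np.hstack([cv2.resize(a,(440,320),interpolation=2),cv2.resize(b,(293,320),interpolation=2)]))
E
```

```text
time_s: 6.2
position: [0.5599, 0.0635, 0.0749]
tool_rot: [[0.052, 0.999, 0.002], [0.999, -0.052, -0.0], [-0.0, 0.002, -1.0]]
ft_force: [-6.9, 1.1, 18.6]
grip_width: 0.0418
gripper_force: 42.5
time_s: 6.87
position: [0.5603, 0.0038, 0.1907]
tool_rot: [[0.048, 0.999, 0.004], [0.999, -0.048, -0.0], [-0.0, 0.004, -1.0]]
ft_force: [1.4, -1.4, -0.2]
grip_width: 0.0641
gripper_force: 0.0
time_s: 7.37
position: [0.5376, -0.1925, 0.1868]
tool_rot: [[0.057, 0.998, -0.002], [0.998, -0.057, -0.001], [-0.001, -0.002, -1.0]]
ft_force: [0.1, 0.1, 0.2]
grip_width: 0.0284
gripper_force: 0.0
```

View pics/c4.png

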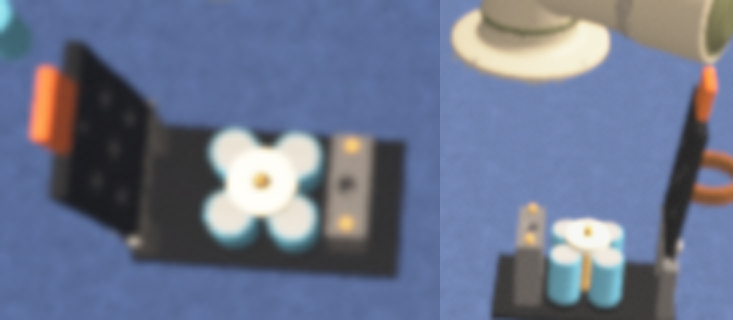

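The ring lies flat around the rod: in the scene view its centre is at the rod tip, and the top view shows it concentric. Next is the lid, using closed fingers from behind.

```bash
python3 -m handwheel '0 0 4 0 0 0 0;0.5 3 7 0 0 0 0;1 6 10 0 0 0 0;1.5 9.5 12 0 0 0 0;2 13 13 0 0 0 0;2.5 17 13 0 0 0 0;2.5 21 13 0 0 0 0;2.5 25 13 0 0 0 0' && python3 -m handwheel '0 4 0 0 0 0 0;0 8 0 0 0 0 0;0 12 0 0 0 0 0;0 16 0 0 0 0 0;0 16.5 -1 0 0 0 0;0 16.5 -1 0 0 0 0' && python3 - <<'E'
import numpy as np
h=np.array([.564,.137,.088]);a=.057
for t in(1.72,1.55,1.4,1.2,1,.8,.6,.4,.2,.1,.045):
    u=-np.cos(t)*.165+.010*np.sin(t);z=np.sin(t)*.165+.010*np.cos(t)
    print(t,np.round([h[0]+a*u,h[1]+u+.011,h[2]+z],3))
E
```

```text
time_s: 8.13
position: [0.5644, 0.066, 0.3176]
tool_rot: [[0.05, 0.999, 0.0], [0.999, -0.05, 0.0], [0.0, 0.0, -1.0]]
ft_force: [-0.9, -0.4, -0.0]
grip_width: -0.0001
gripper_force: 0.0
time_s: 8.63
position: [0.5633, 0.2311, 0.3055]
tool_rot: [[0.047, 0.999, -0.003], [0.999, -0.047, -0.0], [-0.0, -0.003, -1.0]]
ft_force: [-0.8, -0.4, -0.7]
grip_width: 0.0001
gripper_force: 0.0
1.72 [0.566 0.182 0.25 ]
1.55 [0.564 0.155 0.253]
1.4 [0.563 0.13  0.252]
1.2 [0.561 0.098 0.245]
1 [0.559 0.067 0.232]
0.8 [0.558 0.04  0.213]
0.6 [0.557 0.017 0.189]
0.4 [ 0.556 -0.     0.161]
0.2 [ 0.555 -0.012  0.131]
0.1 [ 0.555 -0.015  0.114]
0.045 [ 0.555 -0.016  0.105]
```

```bash
python3 -m handwheel '0 0 -3 0 0 0 0;0 0 -6 0 0 0 0;0 -2 -6 0 0 0 0;0 -4 -6 0 0 0 0;0 -6 -6 0 0 0 0;0 -7.6 -5.8 0 0 0 0;0 -9 -5.6 0 0 0 0;0 -10.1 -5.6 0 0 0 0' && python3 -m handwheel '0 -1 -0.2 0 0 0 0;-0.1 -2 -0.4 0 0 0 0;-0.2 -3.2 -0.8 0 0 0 0;-0.2 -4.3 -1.2 0 0 0 0;-0.3 -5.3 -1.6 0 0 0 0;-0.3 -6.3 -2.1 0 0 0 0;-0.3 -6.3 -2.1 0 0 0 0' && python3 - <<'E'
from h import *
S=get_image("scene")
b=S["color"][90:230,225:365,::-1];cv2.imwrite("pics/c5.png",cv2.resize(b,(420,420),interpolation=2))
E
```

```text
time_s: 9.3
position: [0.5647, 0.1252, 0.252]
tool_rot: [[0.053, 0.999, 0.0], [0.999, -0.053, 0.0], [0.0, 0.0, -1.0]]
ft_force: [-0.5, 1.0, -1.5]
grip_width: -0.0001
gripper_force: 0.6
time_s: 9.88
position: [0.5614, 0.0618, 0.2292]
tool_rot: [[0.054, 0.999, -0.002], [0.999, -0.054, -0.0], [-0.001, -0.002, -1.0]]
ft_force: [-1.2, -0.6, 0.1]
grip_width: -0.0003
gripper_force: 0.0
```

View pics/c5.png

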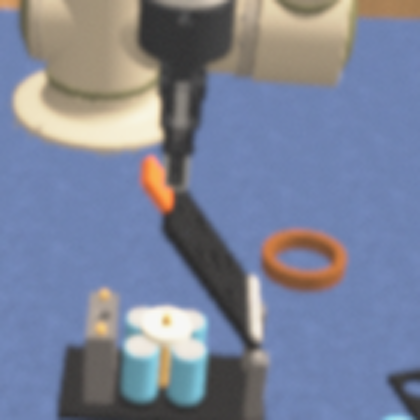

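The lid follows the fingers and is about 1 rad open, with the fingertip on the lid near the tab at (175,190) in the crop.

```bash
python3 -m handwheel '-0.2 -1.2 -0.7 0 0 0 0;-0.3 -2.3 -1.6 0 0 0 0;-0.4 -3.4 -2.7 0 0 0 0;-0.4 -4.5 -4 0 0 0 0;-0.5 -5.3 -5.3 0 0 0 0;-0.5 -6.2 -6.8 0 0 0 0;-0.5 -6.8 -8.2 0 0 0 0;-0.5 -7.3 -9.7 0 0 0 0' && python3 -m handwheel '0 -0.3 -0.7 0 0 0 0;0 -0.5 -1.5 0 0 0 0;0 -0.6 -2.2 0 0 0 0;0 -0.6 -2.7 0 0 0 0;0 -0.6 -2.9 0 0 0 0;0 -0.6 -2.9 0 0 0 0'
```

```text
time_s: 10.6
position: [0.5563, -0.0106, 0.1323]
tool_rot: [[0.052, 0.999, -0.001], [0.999, -0.052, -0.0], [-0.0, -0.0, -1.0]]
ft_force: [-0.5, -0.5, -0.2]
grip_width: -0.0001
gripper_force: 0.3
time_s: 11.1
position: [0.5568, -0.0156, 0.1047]
tool_rot: [[0.052, 0.999, 0.0], [0.999, -0.052, -0.001], [-0.001, 0.0, -1.0]]
ft_force: [-0.8, -3.1, 3.3]
grip_width: -0.0004
gripper_force: 1.4
```

```bash
python3 -m handwheel '0 0 -0.2 0 0 0 0;0 0 -0.2 0 0 0 0;0 0 -0.2 0 0 0 0;0 0 -0.2 0 0 0 0' && python3 -m handwheel '0 0 3 0 0 0 0;0 -2 7 0 0 0 0.3;-3 -5 9.5 0 0 0 0.5;-5 -8 9.5 0 0 0 0.7;-7 -12 9.5 0 0 0 0.7;-9 -16 9.5 0 0 0 0.7;-11 -19 9.5 0 0 0 0.7;-12.5 -22 9.5 0 0 0 0.7'  && python3 -m handwheel '-0.7 -1.85 0 0 0 0 0.7;-0.7 -1.85 -3 0 0 0 0.7;-0.7 -1.85 -5 0 0 0 0.7;-0.7 -1.85 -6 0 0 0 0.7;-0.7 -1.85 -6 0 0 0 0.7' 
python3 - <<'E'
from h import *
T=get_image("top");S=get_image("scene")
print(status.observe()["position"])
a=T["color"][150:260,200:365,::-1];b=S["color"][110:240,155:325,::-1]
cv2.imwrite("pics/c6.png",np.hstack([cv2.resize(a,(420,280),interpolation=2),cv2.resize(b,(366,280),interpolation=2)]))
E
```

```text
time_s: 11.43
position: [0.557, -0.0155, 0.1031]
tool_rot: [[0.052, 0.999, 0.001], [0.999, -0.052, -0.001], [-0.001, 0.001, -1.0]]
ft_force: [-2.2, -3.3, 5.6]
grip_width: 0.0001
gripper_force: 2.6
time_s: 12.1
position: [0.4303, -0.2365, 0.1976]
tool_rot: [[0.052, 0.999, 0.0], [0.999, -0.052, 0.001], [0.001, 0.0, -1.0]]
ft_force: [1.8, -1.0, 0.6]
grip_width: 0.0603
gripper_force: 0.0
time_s: 12.52
position: [0.424, -0.253, 0.1354]
tool_rot: [[0.052, 0.999, -0.003], [0.999, -0.052, 0.004], [0.004, -0.003, -1.0]]
ft_force: [-0.1, -0.3, -0.3]
grip_width: 0.06
gripper_force: 0.0
[ 0.42502659 -0.25374364  0.13774417]
```

View pics/c6.png

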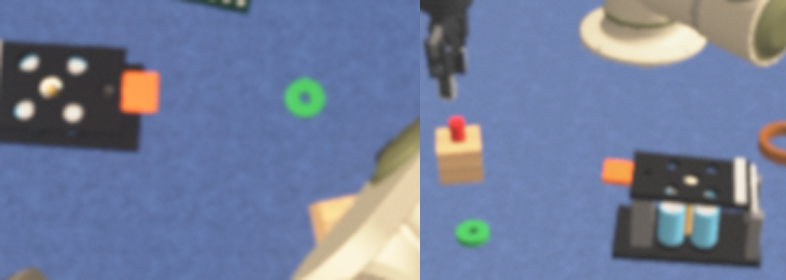

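The lid is down on the plungers (orange tab flat at (140,92) in the top crop), the ring shows through the opening, and the fingers are in line above the pin.

```bash
python3 -m handwheel '0 0 -2 0 0 0 0.7;0 0 -4 0 0 0 0.7;0 0 -6 0 0 0 0.7;0 0 -7.6 0 0 0 0.7;0 0 -7.6 0 0 0 0.7;0 0 -7.6 0 0 0 0.7' && python3 -m handwheel '0 0 0 0 0 0 0.1;0 0 0 0 0 0 0.1;0 0 0 0 0 0 0.1;0 0 0 0 0 0 0.1;0 0 0 0 0 0 0.1;0 0 0 0 0 0 0.1;0 0 0 0 0 0 0.1;0 0 0 0 0 0 0.1' 80
```

```text
time_s: 13.12
position: [0.4252, -0.254, 0.0622]
tool_rot: [[0.052, 0.999, 0.0], [0.999, -0.052, -0.0], [-0.0, 0.0, -1.0]]
ft_force: [-0.1, -0.1, 0.8]
grip_width: 0.0596
gripper_force: 0.0
time_s: 13.78
position: [0.4252, -0.2542, 0.0629]
tool_rot: [[0.052, 0.999, 0.002], [0.999, -0.052, -0.002], [-0.001, 0.002, -1.0]]
ft_force: [-0.6, 2.0, 8.8]
grip_width: 0.0195
gripper_force: 77.9
```

```bash
python3 -m handwheel '0 0 3 0 0 0 0.1;0 0 6 0 0 0 0.1;0 0 9 0 0 0 0.1;0 0 12 0 0 0 0.1;2 4 12 0 0 0 0.1;4 8 12 0 0 0 0.1;6 12 12 0 0 0 0.1;8 15 12 0 0 0 0.1' && python3 -m handwheel '2 4 0 0 0 0 0.1;4 8 0 0 0 0 0.1;5.15 10.8 0 0 0 0 0.1;5.15 10.8 -1.2 0 0 0 0.1;5.15 10.8 -1.2 0 0 0 0.1;5.15 10.8 -1.2 0 0 0 0.1' 
python3 - <<'E'
from h import *
S=get_image("scene");T=get_image("top")
p=status.observe()["position"];print(p,status.observe()["tool_rot"])
print("exp head mid",pix(S,p+[0,0,.005]),"shank mid",pix(S,p-[0,0,.03]),"tip",pix(S,p-[0,0,.053]),"lid hole",pix(S,(.557,.0047,.104)))
b=S["color"][130:215,205:305,::-1];a=T["color"][150:230,200:280,::-1]
cv2.imwrite("pics/c7.png",np.hstack([cv2.resize(b,(500,425),interpolation=2),cv2.resize(a,(300,425),interpolation=2)]))
E
```

```text
time_s: 14.45
position: [0.503, -0.105, 0.1823]
tool_rot: [[0.053, 0.999, 0.001], [0.999, -0.053, -0.0], [-0.0, 0.001, -1.0]]
ft_force: [1.6, 0.1, -0.2]
grip_width: 0.0193
gripper_force: 79.4
time_s: 14.95
position: [0.554, 0.0012, 0.1694]
tool_rot: [[0.052, 0.999, -0.001], [0.999, -0.052, 0.0], [-0.0, -0.001, -1.0]]
ft_force: [0.3, 0.2, 0.4]
grip_width: 0.0197
gripper_force: 79.4
[5.54261038e-01 2.04062595e-04 1.70136284e-01] [[ 5.33102177e-02  9.98577901e-01  4.43162894e-04]
 [ 9.98577973e-01 -5.33101089e-02 -2.53916878e-04]
 [-2.29930721e-04  4.56069069e-04 -9.99999870e-01]]
exp head mid [257.5159982 166.7408739] shank mid [257.18644414 177.76342441] tip [256.9762937  184.79229767] lid hole [258.51586596 189.38309652]
```

View pics/c7.png

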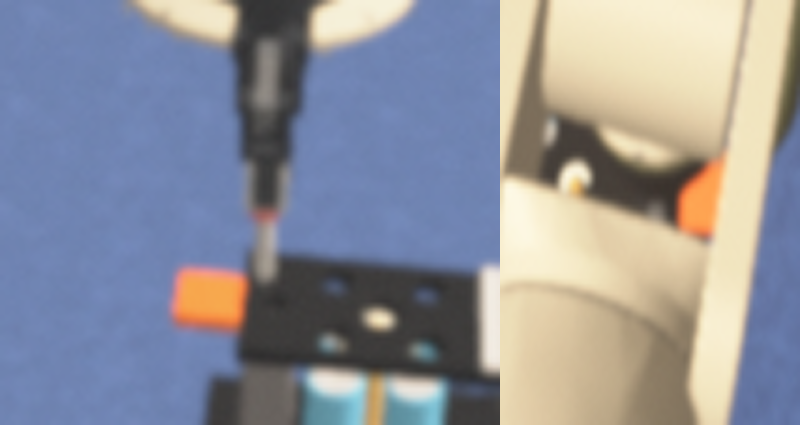

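The pin hangs upright with its tip at about (257.6,186), and the lid hole is at about (260,189.6) in the scene view. Taking both at subpixel accuracy.

```bash
python3 - <<'E'
from h import *
ps=[];G=[]
for i in range(4):
    S=get_image("scene");G.append(S["color"].astype(float));ps.append(status.observe()["position"])
I=np.mean(G,0);p=np.mean(ps,0);print("tcp",p)
g=I.mean(2)
np.set_printoptions(linewidth=200)
print("cols 250..268");print(np.round(g[172:197,250:269]).astype(int))
for v in range(174,186):
    b=np.abs(I[v,250:267]-I[v,[250,251,265,266]].mean(0)).sum(1)*((I[v,250:267,0]-I[v,250:267,2])>-25)
    x=np.arange(250,267);print(v,round((b*x).sum()/max(b.sum(),1),2),pix(S,p-[0,0,.03])[0].round(2))
E
```

```text
tcp [5.54347791e-01 1.58565489e-04 1.70142045e-01]
cols 250..268
[[140 139 139 138 132 122 116 115 120 127 135 140 142 142 142 144 143 141 140]
 [140 139 138 138 134 130 125 127 135 144 144 142 141 141 142 143 143 142 140]
 [140 139 139 139 137 135 134 139 152 158 151 143 141 141 141 141 141 141 141]
 [142 141 140 141 140 138 139 148 162 166 153 143 140 140 139 139 139 140 141]
 [143 143 143 143 141 139 140 150 164 166 153 142 139 139 139 138 140 141 142]
 [143 144 144 143 141 138 140 151 164 165 151 141 140 140 140 141 140 143 143]
 [141 143 142 140 137 135 139 151 165 163 149 140 139 139 140 140 141 142 143]
 [140 140 139 135 129 127 136 150 163 159 142 133 132 134 134 135 136 138 140]
 [140 140 138 130 119 118 133 151 160 149 124 113 114 116 117 117 120 123 128]
 [140 140 139 128 111 110 131 150 156 136 102  85  85  87  89  90  94  98 103]
 [142 141 139 127 107 108 131 150 153 128  90  68  66  66  67  68  71  74  76]
 [151 147 143 128 106 107 131 150 151 122  84  64  60  61  61  61  62  62  64]
 [168 164 156 136 106 103 128 146 145 115  79  63  60  59  61  61  60  61  61]
 [172 17
[... 453 characters left out ...]
 60  60  60]
 [164 162 154 124  78  61  60  60  59  59  56  54  57  60  60  60  60  60  60]
 [162 161 154 122  76  61  60  61  62  63  61  59  60  60  60  61  61  60  60]
 [153 153 146 112  72  61  60  60  61  63  62  60  60  61  61  60  60  60  61]
 [140 139 128  97  68  61  60  61  61  61  60  60  60  60  60  60  60  61  62]
 [130 127 112  85  66  61  60  61  60  60  60  60  61  60  60  60  60  61  60]
 [132 125 107  80  63  61  60  60  60  60  60  61  61  60  60  60  60  60  64]]
174 257.46 257.17
175 257.54 257.17
176 257.52 257.17
177 257.5 257.17
178 257.5 257.17
179 257.17 257.17
180 257.17 257.17
181 258.63 257.17
182 260.86 257.17
183 261.2 257.17
184 258.83 257.17
185 258.71 257.17
```

```bash
python3 -m handwheel '0.27 0.62 0 0 0 0 0.1;0.27 0.62 -0.6 0 0 0 0.1;0.27 0.62 -1 0 0 0 0.1;0.27 0.62 -1.3 0 0 0 0.1;0.27 0.62 -1.6 0 0 0 0.1;0.27 0.62 -1.8 0 0 0 0.1;0.27 0.62 -1.8 0 0 0 0.1;0.27 0.62 -1.8 0 0 0 0.1'
```

```text
time_s: 15.92
position: [0.5571, 0.0073, 0.1515]
tool_rot: [[0.052, 0.999, -0.0], [0.999, -0.052, 0.0], [0.0, -0.0, -1.0]]
ft_force: [0.3, -0.1, -0.6]
grip_width: 0.0193
gripper_force: 79.4
```

```bash
python3 -m handwheel '0 0 -0.3 0 0 0 0.1;0 0 -0.6 0 0 0 0.1;0 0 -0.6 0 0 0 0.1;0 0 -0.6 0 0 0 0.1'
```

```text
time_s: 16.25
position: [0.557, 0.0074, 0.1453]
tool_rot: [[0.052, 0.999, -0.0], [0.999, -0.052, 0.0], [0.0, -0.0, -1.0]]
ft_force: [0.5, 0.1, -0.4]
grip_width: 0.0194
gripper_force: 79.4
```

```bash
python3 -m handwheel '0 0 -0.3 0 0 0 0.1;0 0 -0.6 0 0 0 0.1;0 0 -0.8 0 0 0 0.1;0 0 -0.8 0 0 0 0.1'
```

```text
time_s: 16.58
position: [0.5569, 0.0073, 0.137]
tool_rot: [[0.052, 0.999, -0.001], [0.999, -0.052, 0.0], [0.0, -0.001, -1.0]]
ft_force: [-0.1, -0.6, -0.9]
grip_width: 0.0194
gripper_force: 79.4
```

```bash
python3 -m handwheel '0 0 -0.5 0 0 0 0.1;0 0 -1 0 0 0 0.1;0 0 -1.5 0 0 0 0.1;0 0 -2 0 0 0 0.1;0 0 -2.3 0 0 0 0.1;0 0 -2.3 0 0 0 0.1;0 0 -2.3 0 0 0 0.1'
```

```text
time_s: 17.17
position: [0.557, 0.0073, 0.1142]
tool_rot: [[0.052, 0.999, -0.001], [0.999, -0.052, 0.0], [-0.0, -0.001, -1.0]]
ft_force: [-0.1, -1.5, -1.8]
grip_width: 0.019
gripper_force: 79.4
```

```bash
python3 -m handwheel '0 0 -0.2 0 0 0 0.1;0 0 -0.4 0 0 0 0.1;0 0 -0.6 0 0 0 0.1;0 0 -0.7 0 0 0 0.1;0 0 -0.7 0 0 0 0.1;0 0 -0.7 0 0 0 0.1'
```

```text
time_s: 17.67
position: [0.5573, 0.007, 0.1081]
tool_rot: [[0.052, 0.999, 0.001], [0.999, -0.052, -0.001], [-0.001, 0.001, -1.0]]
ft_force: [-1.7, -2.1, 4.9]
grip_width: 0.0194
gripper_force: 80.0
```

```bash
python3 -m handwheel '0 0 -0.15 0 0 0 0.1;0 0 -0.3 0 0 0 0.1;0 0 -0.3 0 0 0 0.1;0 0 -0.3 0 0 0 0.1'; python3 -m handwheel '0 0 -0.1 0 0 0 0.1;0 0 -0.2 0 0 0 0.1;0 0 -0.2 0 0 0 0.1;0 0 -0.2 0 0 0 0.1'
```

```text
time_s: 18.0
position: [0.5573, 0.0067, 0.1058]
tool_rot: [[0.052, 0.999, 0.002], [0.999, -0.052, -0.001], [-0.001, 0.002, -1.0]]
ft_force: [-4.1, -4.8, 11.2]
grip_width: 0.0194
gripper_force: 81.0
time_s: 18.33
position: [0.5574, 0.0067, 0.1057]
tool_rot: [[0.052, 0.999, 0.003], [0.999, -0.052, -0.002], [-0.002, 0.003, -1.0]]
ft_force: [-10.3, -4.2, 27.5]
grip_width: 0.0191
gripper_force: 82.7
```

```bash
python3 -m handwheel '0 0 0 0 0 0 0.1;0 0 0 0 0 0 0.1;0 0 0 0 0 0 0.1;0 0 0 0 0 0 0.1'; python3 - <<'E'
from h import *
S=get_image("scene");crop(S,(205,130,325,220),5,"pics/c8.png")
E
```

```text
time_s: 18.67
position: [0.5574, 0.0067, 0.1057]
tool_rot: [[0.052, 0.999, 0.003], [0.999, -0.052, -0.002], [-0.002, 0.003, -1.0]]
ft_force: [-9.5, -4.3, 28.5]
grip_width: 0.0197
gripper_force: 82.7
```

View pics/c8.png

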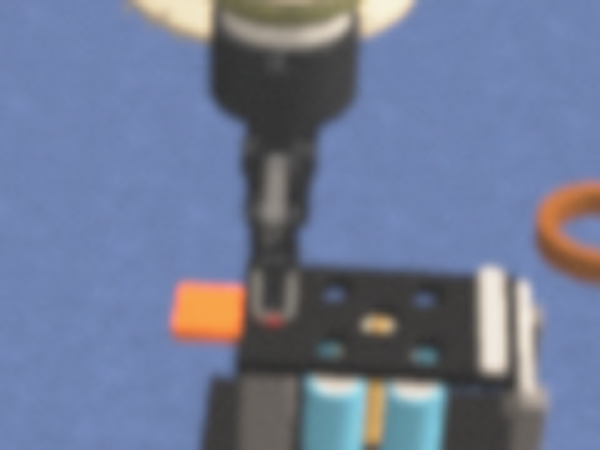

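The head bears on the lid at (272,320) in the crop, the lid lies flat on the pillar, and the push is steady at 28 N. Handing in.

```bash
python3 -c "
from rig import env
print(env.close_job())"
```

```text
the job is handed in; nothing more can be done
None
```

I handed the job in after about 19 s of robot time with the ring flat around the rod, the lid shut and the pin pressed home at about 28 N, still gripped; the hand-in gave back no verdict.

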